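# Turn the spot plate face down to drain

## Task

Turn the white three-well spot plate face down on the blue draining rack without picking it up: push it along the bench against the rack's low front edge until it tips up there and flips over onto the rack. Then push the upturned plate on until it lies flat with its long side flush against the rack's back rail, between the beaker and the dish, leaving everything else on the bench and the rack as it stands.

Things in the scene. Friction and masses are not known exactly. Their poses are not given: they have to be found in the camera images.
- spot_plate: loose white spot plate, glazed porcelain (friction on bench and rack about 0.45), 90 g, face up at first (three light-blue wells on top). 42 (its x) x 90 (its y) x 14 mm high; the lower 7 mm are bevelled inwards at 45 degrees all round, to 28 x 76 mm at the underside. Pressed on the rack's edge and raised by its near side it tips. Origin: centre of the underside; z out of the wells' face
- edge_a (a point): middle of the plate's long side at its own -x, where the bevel meets the upright side (21 mm from the plate's centre, 7 mm above its underside); the long side nearer the robot at the start
- edge_b (a point): the same on the opposite long side (+x); the one nearer the rack at the start
- rack: fixed draining rack on the bench: steel plate with blue ribbed pad, 100 mm deep (its x) by 300 mm wide (its y), deck 12 mm above the bench. Front: a plain upright step from bench to deck. Along the back a steel rail, 10 mm thick, its top 32 mm above the bench. Origin: centre of its underside, on the bench; x from front edge to back rail (away from the robot, within 17 degrees), z up
- rack_edge (a point): middle of the rack's front edge, at deck height (12 mm), 50 mm in front of the rack's origin; axes as the rack's
- rack_rail (a point): foot of the back rail's front face, in its middle, at deck height; 90 mm behind rack_edge; axes as the rack's
- beaker: loose green glass beaker standing upside down on one end of the rack, 49 mm across, 45 mm high, about 115 mm from the rack's middle; it and the dish may change places; leave alone. Origin under its centre
- dish: loose clear culture dish with orange lid on the other end of the rack, 51 mm across, 14 mm high; leave alone. Origin under its centre
- vial_a: loose vial with yellow content and white cap standing on the bench beside the plate's path, 28 mm across, 64 mm high; leave alone. Origin under its centre
- vial_b: a second such vial on the other side of the path; leave alone
- spatula: loose slender steel lab spatula, 200 mm long, lying on the bench to the right; leave alone
- wash_bottle: loose white wash bottle with blue cap standing to the right, 72 mm across, 170 mm high; leave alone. Origin under its centre
- pen: loose silver pen, 140 mm long, lying on the bench to the left; leave alone
Mind the look-alikes: they are no part of the job. Leave any brown or red look-alike of the spot_plate alone.

How it is judged:
On the way:
1. the plate is tipped up on its long side at the rack's front edge (angle between spot_plate's own z axis and vertical between 0.7 and 2.6 rad and x of spot_plate in the frame of rack_edge between -0.045 and 0.03 m and y of spot_plate in the frame of rack_edge between -0.11 and 0.11 m).
At the end, for the whole second after the job is handed in: the plate lies flat and at rest on the rack's deck, wells down (within 5 degrees), its centre within 26 mm of the back rail's face (21 mm when touching), its long side parallel to the rail within 5 degrees, within 90 mm of the rack's middle (angle between spot_plate's own z axis and vertical above 3.05 rad and angle between the x axis of spot_plate and the x axis of rack, either way round below 0.09 rad and x of spot_plate in the frame of rack_rail between -0.026 and -0.018 m and y of spot_plate in the frame of rack_rail between -0.09 and 0.09 m and height (world z) of spot_plate between 0.022 and 0.03 m and linear speed of spot_plate below 0.01 m/s).
It fails at once if the plate is lifted or carried: both of its long edges are more than 45 mm above the bench (height (world z) of each of edge_a, edge_b above 0.045 m).
It fails at once if the beaker, dish, a vial, spatula, wash bottle or pen is moved more than 15 mm (distance of any of beaker, dish, vial_a, vial_b, spatula, wash_bottle, pen from where it was at the start of the episode above 0.015 m).
It fails at once if the beaker, a vial or the wash bottle is tipped over (angle between any of beaker, vial_a, vial_b, wash_bottle's own z axis and vertical above 0.6 rad).
It also fails if it takes over 64 s, if anything falls off the work surface, if the arm or the gripper's body presses on something with over 40 N, if the wrist force passes 120 N, or if a joint passes its speed limit or range.

## Robot

A 6-joint arm with a two-finger parallel gripper is mounted at the origin on the work surface. World frame = base frame: x ahead of the robot, y to its left, z up, the work surface at z = 0. Lengths are in m, angles in rad, forces in N, time in s.
With the tool pointing down it reaches from about 0.4 to 0.825 m from the base axis. Payload 7 kg.
Tool frame: the origin (TCP) lies at the very end of the fingers, on their centre line; the grasp point (between the pads) lies 19 mm behind it; z points along the fingers, y is the line along which they close (so a half turn about z gives the same grasp; the last joint's range is limited). The gripper opens to 85 mm and grips with 20 to 120 N. Pads are 22 mm wide; open, the fingers measure 114 mm over their backs; the gripper's body (76 mm by 85 mm) begins 54 mm behind the grasp point. The pads swing forward as they close: fully open they stand 13 mm farther back than shut.
Start: joints at [1.48, 0.359, 0.012, 0, -1.224, -0.288], TCP at [0.25, 0.627, 0.231] pointing down, gripper open.
Joint ranges: [-3.07, 3.07], [-1.43, 2.12], [-1.02, 1.25], [-3.03, 1.67], [-3.05, -0], [-3.03, 3.03]. Speed limits (rad/s): [2.39, 2.39, 3.01, 3.14, 3.14, 3.14].

## Interface

Orientations are given as a 3x3 rotation matrix whose columns are the frame's x, y, z axes.
In Python, from rig import env gives the robot as it stands. The module is installed in compiled form; this text tells all that it offers.
- The arm moves only by the tool drive_tool, never from a script. Its argument "plan" is a list of rows, each a list of 7 numbers: the turn, a rotation vector about the tool's x, y, z in rad, then the shift along the tool's x, y, z in m, then the closure, from 0 (fully open) to 1 (shut). A call has 1 to 10 rows; each row shifts and turns the commanded pose from where the row before left it, along the tool's axes as they then stand; what a row does not reach is not made up. A row lasts 1/12 s, in which the tool goes at most 41.7 mm and 7.16 degrees, less where a joint would pass 70% of its speed; a pose out of reach is approached as far as the arm can. A call with a gripper value outside its range is refused whole. The fingers move at their own pace and stop on an object; "squeeze" is the grip in N (left out, the last holds). Time passes only in rows, so rows that do not move let the fingers close. It gives the time, the measured TCP pose, the force and the opening at its end, in the units of the state.
- env.state(): the state, without advancing time (a new reading comes with each control period).
- env.capture(name): name is "side" or "top" or "wrist"; returns the picture (480x640x3 uint8, red, green, blue); there is no depth.
- env.calibration(name): a dict with "K" (3x3 intrinsics, pixels), "cam_to_world" (4x4, takes a point from camera to world coordinates). Camera axes: x right, y up, looking along -z (the intrinsics and any distortion apply to the point x, -y, -z); pixel columns grow to the right and rows downward; lengths in m; the calibration is good to about 2 mm. The wrist camera is an equidistant fisheye: a pixel r from the principal point sees the ray r / f radians off the axis. A picture is of the moment at which its call begins: read the wrist's pose just before it. calibration takes no time and is no camera call; for the wrist camera it gives the pose at the moment of the call.
- env.close_job(): hands the job in, once; it reports no verdict.
Trained networks look in the newest picture that a camera, given by its name, has taken for a name from the list of things; names that differ only in an ending like _2 or _b are one class to them, and where a whole thing is asked for, a point or a joint stands for the part that bears it (a point fixed in the world has none). Each returns a list of dicts, best first, with "conf" (0 to 1); they miss things now and then, are a little off and sometimes report something else, mostly with a low value. They report only what shows in the picture. A call takes as long as a camera call. They do not tell look-alikes from the thing itself.
- env.outline_of(camera, thing): "mask" (480x640 bool, what is visible of it) and "bbox" ([left, top, right, bottom] in pixels, round what is visible of it).
The state is a dict: "time_s": time; "joint_pos": joint angles; "joint_vel": joint speeds; "tau": joint torques, N m; "eef_pos": TCP position; "ee_rot": TCP orientation; "wrist_force": force on the tool from outside, world axes, zero at the start; "torque": the same for the moment, N m; "opening": finger opening in m.
Only numpy, scipy, OpenCV 4.12 (cv2) and the standard library are available. Lean on these libraries where they do the work, as an engineer would, in place of code of your own. Each camera call takes 0.05 s, during which the arm holds its last target. There are 200 camera calls.

## Working session

There is one attempt and no reset: what is moved stays moved. The work goes in short steps, Python scripts to look and compute and a tool call to move; the robot and the scene stay as the last step left them, time stands still between calls to the robot, and variables do not carry over. Pictures are saved under pics/ and viewed, on a budget of 10 in all, crops included, one or two more only if the job needs it, and the job is handed in when it is done.

Besides the shell and the picture viewer there is one more tool, called after "Call:" by a JSON object that holds its "op" and its "data", one argument or row to a line. drive_tool: Moves the arm, as the interface text tells. Its arguments: {"type":"object","properties":{"plan":{"type":"array","items":{"type":"array","items":{"type":"number"}}},"squeeze":{"type":"number"}},"required":["plan"]}

```bash
mkdir -p pics; cat > h.py <<'E'
import numpy as np, cv2
from rig import env
np.set_printoptions(precision=4,suppress=True)
def snap(cam,name=None):
    im=env.capture(cam)
    if name: cv2.imwrite(f'pics/{name}.png',im[:,:,::-1])
    return im
def px2w(cam,uv,z):
    c=env.calibration(cam);K=np.array(c['K']);T=np.array(c['cam_to_world'])
    p=np.linalg.solve(K,np.c_[np.atleast_2d(uv),np.ones(len(np.atleast_2d(uv)))].T).T
    d=(p*[1,-1,-1])@T[:3,:3].T; o=T[:3,3]
    s=(z-o[2])/d[:,2]; return o+d*s[:,None]
def w2px(cam,P):
    c=env.calibration(cam);K=np.array(c['K']);T=np.array(c['cam_to_world'])
    q=(np.atleast_2d(P)-T[:3,3])@T[:3,:3]*[1,-1,-1]
    q=q@K.T; return q[:,:2]/q[:,2:]
E
python3 - <<'E'
from h import *
top=snap('top','top0'); side=snap('side','side0')
s=env.state(); print(s['eef_pos'],s['ee_rot'],s['time_s'],s['opening'])
for c in('top','side'):
    k=env.calibration(c); print(c,k['K'],k['cam_to_world'],[x for x in k])
for n,z in [('spot_plate',.014),('rack',.012),('beaker',.03),('dish',.02),('vial_a',.03),('spatula',0),('wash_bottle',.08),('pen',0)]:
    for d in env.outline_of('top',n)[:4]:
        m=d['mask'].astype(np.uint8); ys,xs=m.nonzero()
        r=cv2.minAreaRect(np.c_[xs,ys].astype(np.float32))
        bp=cv2.boxPoints(r)
        print(n,round(d['conf'],2),np.array(d['bbox']),px2w('top',[r[0]],z)[0,:2], px2w('top',bp,z)[:,:2].tolist() if n in('rack','spot_plate') else '')
E
```

```text
[0.2495 0.6267 0.2305] [[ 0.9291 -0.3699 -0.0004]
 [-0.3699 -0.9291 -0.0014]
 [ 0.0001  0.0015 -1.    ]] 0.1 0.08527254482884146
top [[528.0073   0.     329.9279]
 [  0.     528.0073 239.7566]
 [  0.       0.       1.    ]] [[ 0.005   0.9829 -0.1842  0.3552]
 [-0.9994  0.0109  0.0314 -0.0253]
 [ 0.0328  0.184   0.9824  1.1891]
 [ 0.      0.      0.      1.    ]] ['K', 'cam_to_world']
side [[472.4459   0.     319.5481]
 [  0.     472.4459 234.8116]
 [  0.       0.       1.    ]] [[ 0.7621  0.4338 -0.4806  0.0774]
 [-0.6471  0.4867 -0.5869 -0.6247]
 [-0.0207  0.7582  0.6516  0.6687]
 [ 0.      0.      0.      1.    ]] ['K', 'cam_to_world']
spot_plate 0.91 [315.  282.2 359.5 314.4] [ 0.4482 -0.0789] [[0.44414071629095647, -0.028266061572984308], [0.49046398247410505, -0.1080257111606766], [0.4523748494907738, -0.1297725207642385], [0.4066513142580335, -0.050234411407439165]]
spot_plate 0.86 [212.8 260.2 253.3 297.9] [0.4853 0.152 ] [[0.5070837765396436, 0.19897352348795205], [0.5356117493454313, 0.16580593014478728], [0.46352554533580176, 0.10516600825930483], [0.4356512165271419, 0.138
[... 583 characters left out ...]
 [0.7341087922800122, 0.13391212173380862], [0.6831408586958154, -0.1653342917976306], [0.5764804660824459, -0.1457715830799057]]
beaker 0.68 [244.5 184.1 267.4 211.7] [0.6689 0.1086] 
dish 0.82 [345.4 208.9 366.8 227.2] [ 0.6277 -0.1172] 
vial_a 0.69 [361.2 243.7 373.4 259. ] [ 0.5462 -0.1357] 
vial_a 0.68 [226.9 222.6 244.8 240.6] [0.5929 0.15  ] 
spatula 0.69 [465.2 238.8 512.4 312. ] [ 0.4996 -0.4281] 
spatula 0.35 [452.3 168.2 493.2 213.1] [ 0.7037 -0.4036] 
spatula 0.18 [239.6 173.2 374.8 241.3] [ 0.6575 -0.0074] 
wash_bottle 0.68 [233.5 172.4 374.6 242.1] [ 0.6377 -0.0077] 
wash_bottle 0.58 [452.1 168.7 494.7 213. ] [ 0.68   -0.3793] 
pen 0.54 [138.9 262.1 170.6 321.1] [0.4513 0.3249]
```

View pics/top0.png

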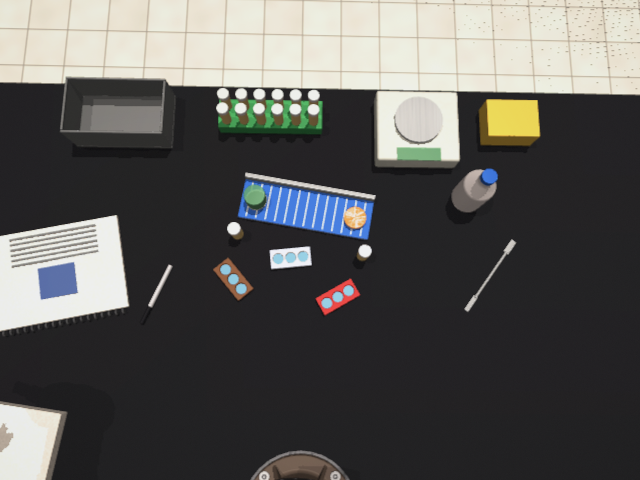

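View pics/side0.png

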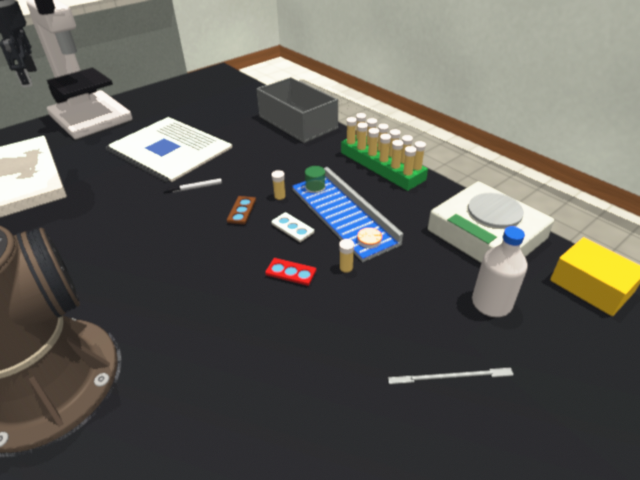

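Three look-alikes show in the top view: brown (233,279), red (338,297) and white (291,258). The white one fits, because it is white with three blue wells and lies square before the rack between the vials (236,231) and (364,253). Next I'll fit the geometry and confirm it with a crop.

```bash
python3 - <<'E'
from h import *
im=cv2.imread('pics/top0.png'); 
c=cv2.resize(im[165:325,200:400],None,fx=4,fy=3.75,interpolation=cv2.INTER_CUBIC); cv2.imwrite('pics/crop0.png',c)
hsv=cv2.cvtColor(im,cv2.COLOR_BGR2HSV)
blue=cv2.inRange(hsv,(105,150,60),(125,255,255)); blue[:165]=0; blue[250:]=0; blue[:,:230]=0; blue[:,385:]=0
blue=cv2.morphologyEx(blue,cv2.MORPH_CLOSE,np.ones((5,5),np.uint8))
# front edge: lowest blue pixel per column
cols=[x for x in range(246,366) if blue[:,x].any()]
pts=np.array([[x,np.nonzero(blue[:,x])[0].max()+.5] for x in cols],float)
w=px2w('top',pts,.012)[:,:2]
v=cv2.fitLine(w.astype(np.float32),cv2.DIST_HUBER,0,.001,.001).ravel()
d=v[:2]*np.sign(v[1]); print('edge dir',d,'yaw',np.degrees(np.arctan2(-d[0],d[1])),'pt',v[2:])
xs=np.array([d[1],-d[0]])
ys,xx=blue.nonzero(); W=px2w('top',np.c_[xx,ys],.012)[:,:2]
t=W@d; print('y extents',t.min(),t.max(),'depth',(W@xs).min(),(W@xs).max())
t0=(t.min()+t.max())/2; e=d*t0+xs*(v[2:]@xs); print('rack_edge',e,'xaxis',xs)
wh=cv2.inRange(hsv,(0,0,140),(180,70,255)); bl=cv2.inRange(hsv,(85,60,120),(105,255,255)); m=wh|bl
m[:243]=0;m[275:]=0;m[:,:262]=0;m[:,318:]=0
ys,xx=m.nonzero(); 
P=px2w('top',np.c_[xx,ys],.014)[:,:2]
r=cv2.minAreaRect((P*1000).astype(np.float32)); print('plate',r)
def rf(p): return np.array([(p-e)@xs,(p-e)@d])
print('plate in edge frame',rf(np.array(r[0])/1000))
print('corners',[rf(b/1000) for b in cv2.boxPoints(r)])
for n,p in dict(va=(.593,.150),vb=(.546,-.136),bk=(.6689,.1086),ds=(.6277,-.1172)).items(): print(n,rf(np.array(p)))
E
```

```text
edge dir [0.1667 0.986 ] yaw -9.596312 pt [ 0.6026 -0.0072]
y extents -0.05009329746493746 0.2517021918054562 depth 0.5953603197057941 0.6846741076961569
rack_edge [0.6038 0.0001] xaxis [ 0.986  -0.1667]
plate ((534.720947265625, 26.296770095825195), (43.082679748535156, 91.2581787109375), 6.035518169403076)
plate in edge frame [-0.0725  0.0143]
corners [array([-0.1056,  0.0524]), array([-0.081 , -0.0355]), array([-0.0395, -0.0239]), array([-0.0641,  0.064 ])]
va [-0.0357  0.146 ]
vb [-0.0343 -0.1439]
bk [0.0461 0.1178]
ds [ 0.0431 -0.1117]
```

View pics/crop0.png

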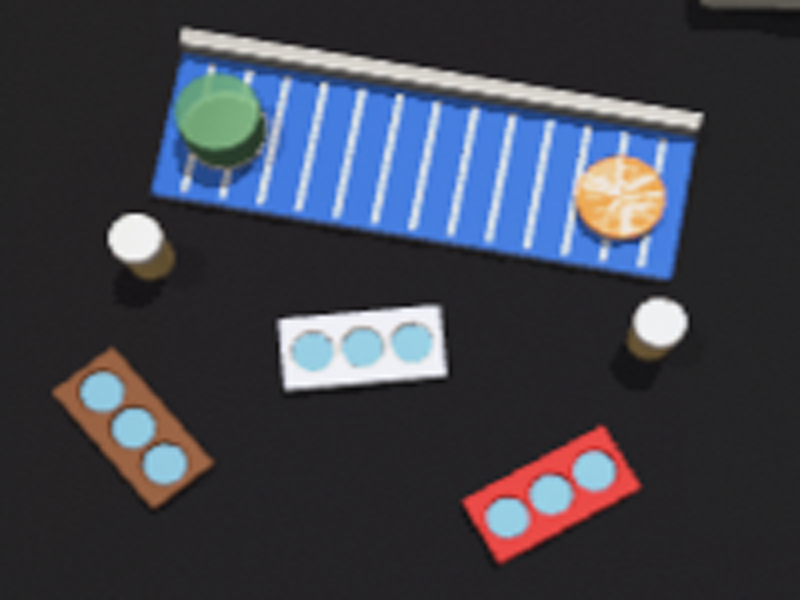

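The crop confirms it: the white plate with blue wells is at crop (362,348), between the vials at (135,240) and (660,325). I'll move there now.

Call:
{"op": "drive_tool", "data": {
  "plan": [
    [0,0,-0.105,0,0,0,0.4],
    [0,0,-0.106,0,0,0,0.4],
    [0,0,0,0.0175,0.0304,0,0.4],
    [0,0,0,0.0175,0.0304,0,0.4],
    [0,0,0,0.0175,0.0304,0,0.4],
    [0,0,0,0.0175,0.0304,0,0.4],
    [0,0,0,0.0175,0.0304,0,0.4],
    [0,0,0,0.0175,0.0304,0,0.4],
    [0,0,0,0.0175,0.0304,0,0.4],
    [0,0,0,0.0175,0.0304,0,0.4]
  ]
}}

```text
time_s: 1.33
eef_pos: [0.3473, 0.3623, 0.2316]
ee_rot: [[0.986, -0.167, 0.0], [-0.167, -0.986, 0.001], [0.0, -0.001, -1.0]]
wrist_force: [0.3, 1.1, 0.7]
opening: 0.051
```

Call:
{"op": "drive_tool", "data": {
  "plan": [
    [0,0,0,0.0175,0.0304,0,0.4],
    [0,0,0,0.0175,0.0304,0,0.4],
    [0,0,0,0.0175,0.0304,0,0.4],
    [0,0,0,0.0175,0.0304,0,0.4],
    [0,0,0,0.0175,0.0304,0,0.4],
    [0,0,0,0.0175,0.0304,0,0.4],
    [0,0,0,0.0175,0.0304,0,0.4],
    [0,0,0,0.0175,0.0304,0,0.4],
    [0,0,0,0.0175,0.0304,0,0.4],
    [0,0,0,0.0175,0.0304,0,0.4]
  ]
}}

```text
time_s: 2.17
eef_pos: [0.4691, 0.0333, 0.2318]
ee_rot: [[0.986, -0.167, 0.001], [-0.167, -0.986, 0.001], [0.001, -0.001, -1.0]]
wrist_force: [0.8, 1.2, -0.1]
opening: 0.0512
```

Call:
{"op": "drive_tool", "data": {
  "plan": [
    [0,0,0,0,0,0.034,0.4],
    [0,0,0,0,0,0.034,0.4],
    [0,0,0,0,0,0.034,0.4],
    [0,0,0,0,0,0.034,0.4],
    [0,0,0,0,0,0.034,0.4],
    [0,0,0,0,0,0.025,0.4],
    [0,0,0,0,0,0.016,0.4],
    [0,0,0,0,0,0.009,0.4],
    [0,0,0,0,0,0.002,0.4],
    [0,0,0,0,0,0,0.4]
  ]
}}

```text
time_s: 3.0
eef_pos: [0.469, 0.035, 0.0093]
ee_rot: [[0.986, -0.167, -0.0], [-0.167, -0.986, -0.0], [-0.0, 0.0, -1.0]]
wrist_force: [0.2, 0.3, 0.9]
opening: 0.051
```

Call:
{"op": "drive_tool", "data": {
  "plan": [
    [0,0,0,0,0,0.002,0.4],
    [0,0,0,0,0,0.002,0.4],
    [0,0,0,0,0,0.002,0.4],
    [0,0,0,0,0,0,0.4]
  ]
}}

```text
time_s: 3.33
eef_pos: [0.4691, 0.0352, 0.0037]
ee_rot: [[0.986, -0.167, 0.001], [-0.167, -0.986, 0.001], [0.001, -0.001, -1.0]]
wrist_force: [-0.5, 0.9, 0.1]
opening: 0.0513
```

Call:
{"op": "drive_tool", "data": {
  "plan": [
    [0,0,0,0,0,0.0015,0.4],
    [0,0,0,0,0,0.0015,0.4],
    [0,0,0,0,0,0,0.4]
  ]
}}

```text
time_s: 3.58
eef_pos: [0.4687, 0.0349, 0.0002]
ee_rot: [[0.986, -0.167, -0.0], [-0.167, -0.986, -0.0], [-0.0, 0.0, -1.0]]
wrist_force: [0.3, -0.4, 0.2]
opening: 0.0509
```

Call:
{"op": "drive_tool", "data": {
  "plan": [
    [0,0,0,0,0,0.0015,0.4],
    [0,0,0,0,0,0.0015,0.4],
    [0,0,0,0,0,0,0.4]
  ]
}}

```text
time_s: 3.83
eef_pos: [0.4686, 0.0349, -0.003]
ee_rot: [[0.986, -0.167, -0.0], [-0.167, -0.986, -0.0], [-0.0, 0.0, -1.0]]
wrist_force: [-0.3, -0.8, 1.0]
opening: 0.0511
```

Call:
{"op": "drive_tool", "data": {
  "plan": [
    [0,0,0,0,0,0.001,0.4],
    [0,0,0,0,0,0.001,0.4],
    [0,0,0,0,0,0,0.4]
  ]
}}

```text
time_s: 4.08
eef_pos: [0.4688, 0.035, -0.0033]
ee_rot: [[0.986, -0.166, 0.0], [-0.166, -0.986, -0.0], [0.0, 0.0, -1.0]]
wrist_force: [-8.1, 0.5, 25.3]
opening: 0.0514
```

Call:
{"op": "drive_tool", "data": {
  "plan": [
    [0,0,0,0,0,-0.005,0.4],
    [0,0,0,0.008,0,0,0.4],
    [0,0,0,0.008,0,0,0.4],
    [0,0,0,0.008,0,0,0.4],
    [0,0,0,0.008,0,0,0.4],
    [0,0,0,0.008,0,0,0.4],
    [0,0,0,0.008,0,0,0.4],
    [0,0,0,0.008,0,0,0.4],
    [0,0,0,0.008,0,0,0.4],
    [0,0,0,0.008,0,0,0.4]
  ]
}}

```text
time_s: 4.92
eef_pos: [0.5405, 0.0227, 0.0001]
ee_rot: [[0.986, -0.167, -0.0], [-0.167, -0.986, -0.0], [-0.0, 0.0, -1.0]]
wrist_force: [-0.9, 0.2, -0.1]
opening: 0.0513
```

```bash
python3 - <<'E'
from h import *
a=snap('top');b=snap('side')
e=np.array([.6038,.0001,.012])
p=w2px('side',[e])[0].astype(int);q=w2px('top',[e])[0].astype(int)
f=lambda im,p,s:cv2.resize(im[p[1]-s*3//4:p[1]+s*3//4,p[0]-s:p[0]+s],(400,300),interpolation=cv2.INTER_CUBIC)
cv2.imwrite('pics/push1.png',np.vstack([f(a,q,80),f(b,p,70)])[:,:,::-1]); s=env.state();print(s['eef_pos'],s['wrist_force'])
E
```

```text
[0.5413 0.0229 0.0002] [ 0.1445 -0.2409 -0.0304]
```

View pics/push1.png

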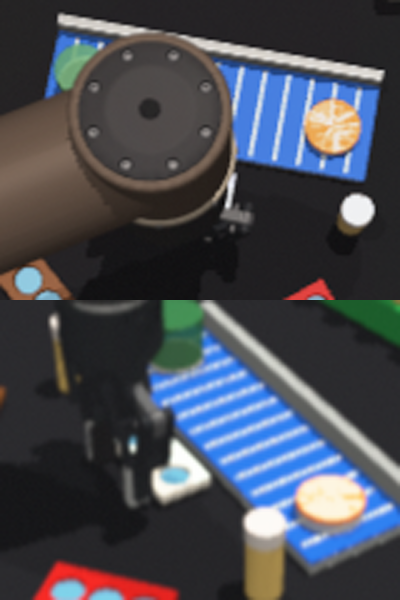

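The crop shows the plate (185,478 in the lower half) squared up against the fingers and about 1 cm short of the rack edge.

Call:
{"op": "drive_tool", "data": {
  "plan": [
    [0,0,0,0.003,0,0,0.4],
    [0,0,0,0.003,0,0,0.4],
    [0,0,0,0.003,0,0,0.4],
    [0,0,0,0,0,0,0.4]
  ]
}}

```text
time_s: 5.35
eef_pos: [0.5492, 0.0215, 0.0004]
ee_rot: [[0.986, -0.167, 0.0], [-0.167, -0.986, 0.0], [0.0, -0.0, -1.0]]
wrist_force: [-0.4, 0.4, 0.1]
opening: 0.0512
```

Call:
{"op": "drive_tool", "data": {
  "plan": [
    [0,0,0,0.0015,0,0,0.4],
    [0,0,0,0.001,0,0,0.4],
    [0,0,0,0,0,0,0.4]
  ]
}}

```text
time_s: 5.6
eef_pos: [0.5513, 0.0211, 0.0004]
ee_rot: [[0.986, -0.167, 0.0], [-0.167, -0.986, 0.0], [0.0, -0.0, -1.0]]
wrist_force: [-0.2, 0.6, 0.0]
opening: 0.0511
```

Call:
{"op": "drive_tool", "data": {
  "plan": [
    [0,0,0,0.001,0,0,0.4],
    [0,0,0,0.001,0,0,0.4],
    [0,0,0,0,0,0,0.4]
  ]
}}

```text
time_s: 5.85
eef_pos: [0.5533, 0.0207, 0.0003]
ee_rot: [[0.986, -0.167, 0.0], [-0.167, -0.986, 0.0], [0.0, -0.0, -1.0]]
wrist_force: [0.4, -0.1, -0.1]
opening: 0.0513
```

Call:
{"op": "drive_tool", "data": {
  "plan": [
    [0,0,0,0.001,0,0,0.4],
    [0,0,0,0,0,0,0.4]
  ]
}}

```text
time_s: 6.02
eef_pos: [0.5542, 0.0206, 0.0003]
ee_rot: [[0.986, -0.167, 0.0], [-0.167, -0.986, 0.0], [0.0, -0.0, -1.0]]
wrist_force: [0.5, 0.3, 0.3]
opening: 0.051
```

Call:
{"op": "drive_tool", "data": {
  "plan": [
    [0,0,0,0.001,0,0,0.4],
    [0,0,0,0.001,0,0,0.4],
    [0,0,0,0,0,0,0.4]
  ]
}}

```text
time_s: 6.27
eef_pos: [0.5545, 0.02, -0.0001]
ee_rot: [[0.986, -0.167, -0.003], [-0.167, -0.986, -0.0], [-0.003, 0.001, -1.0]]
wrist_force: [-5.8, 2.1, 3.2]
opening: 0.0511
```

Call:
{"op": "drive_tool", "data": {
  "plan": [
    [0,0,0,0.001,0,0,0.4],
    [0,0,0,0,0,0,0.4]
  ]
}}

```text
time_s: 6.43
eef_pos: [0.5545, 0.0198, -0.0003]
ee_rot: [[0.986, -0.168, -0.005], [-0.168, -0.986, -0.001], [-0.004, 0.001, -1.0]]
wrist_force: [-8.3, 3.3, 4.0]
opening: 0.0514
```

Call:
{"op": "drive_tool", "data": {
  "plan": [
    [0,0,0,0.0003,0,-0.002,0.4],
    [0,0,0,0.0001,0,-0.002,0.4],
    [0,0,0,0.0002,0,-0.002,0.4],
    [0,0,0,0.0003,0,-0.002,0.4],
    [0,0,0,0.0004,0,-0.002,0.4]
  ]
}}

```text
time_s: 6.85
eef_pos: [0.5548, 0.0195, 0.0091]
ee_rot: [[0.986, -0.168, -0.006], [-0.168, -0.986, -0.001], [-0.006, 0.002, -1.0]]
wrist_force: [-9.0, 5.9, 0.1]
opening: 0.0513
```

```bash
cat > look.py <<'E'
from h import *
import sys
b=snap('side'); s=env.state(); print(s['eef_pos'],s['wrist_force'],s['time_s'])
p=w2px('side',[[.6038,.0001,.012]])[0].astype(int)
c=b[p[1]-40:p[1]+40,p[0]-60:p[0]+50]
cv2.imwrite(f'pics/{sys.argv[1]}.png',cv2.resize(c,None,fx=5,fy=5,interpolation=cv2.INTER_CUBIC)[:,:,::-1])
E
python3 look.py lift1
```

```text
[0.5549 0.0195 0.0095] [-8.4742  5.2972  0.1005] 6.9
```

View pics/lift1.png

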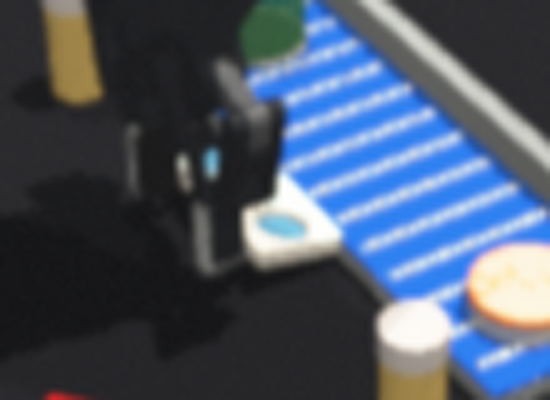

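The plate is at (290,235) in the crop, against the rack edge with the fingertip bottom near (210,270), but the tilt is hard to judge by eye. I'll fit it against the model numerically.

```bash
cat > fit.py <<'E'
from h import *
e=np.array([.6038,.0001,0]); X=np.array([.986,-.1667,0]); Y=np.array([.1667,.986,0])
# plate corners (x,z) profile, origin underside centre
prof=[(-14,0,38),(14,0,38),(21,7,45),(21,14,45),(-21,14,45),(-21,7,45)]
def hull(cam,al,ox,oz,y,yaw=0):
    """al: tilt (near side up); ox,oz: edge-frame position of plate centre at mid height (mm)"""
    P=[]
    for x,z,h in prof:
        z-=7; xr=x*np.cos(al)+z*np.sin(al); zr=-x*np.sin(al)+z*np.cos(al)
        for s in(-1,1):
            a=xr*np.cos(yaw)-s*h*np.sin(yaw); b=xr*np.sin(yaw)+s*h*np.cos(yaw)
            P.append(e+X*(ox+a)/1e3+Y*(y+b)/1e3+[0,0,(oz+zr)/1e3])
    return cv2.convexHull(w2px(cam,P).astype(np.float32))
def white(im):
    hsv=cv2.cvtColor(im,cv2.COLOR_RGB2HSV)
    return (cv2.inRange(hsv,(0,0,130),(180,70,255))|cv2.inRange(hsv,(85,50,110),(105,170,255)))
E
python3 - <<'E'
from fit import *
im=snap('side'); D=env.outline_of('side','spot_plate')
p=w2px('side',[[.6038,.0001,.012]])[0]
best=None
for d in D: 
    b=d['bbox']; print(d['conf'],np.round(b))
d=min(D,key=lambda d:np.hypot((d['bbox'][0]+d['bbox'][2])/2-p[0]+8,(d['bbox'][1]+d['bbox'][3])/2-p[1])); m=d['mask']
ys,xs=m.nonzero(); print('mask',len(xs),xs.min(),xs.max(),ys.min(),ys.max())
fr=xs.min()+2
res=[]
for deg in range(0,40,4):
  al=np.radians(deg)
  for y in range(0,26,3):
    # far top/ridge in contact with wall: rightmost profile x=0 ; lowest point free
    xs_=[x*np.cos(al)+(z-7)*np.sin(al) for x,z,h in prof]; zs_=[-x*np.sin(al)+(z-7)*np.cos(al) for x,z,h in prof]
    for dx in(-2,0,2):
     for low in (0,4):
      h=hull('side',al,-max(xs_)+dx,-min(zs_)+low,y)
      c=np.zeros((480,640),np.uint8); cv2.fillConvexPoly(c,(h*16).astype(np.int32),1,shift=4)
      c=c.astype(bool); vis=np.arange(640)[None]>=fr
      cost=(m&~c).sum()+(c&~m&vis).sum(); res.append((cost,deg,y,dx,low))
res.sort(); print(res[:12]); 
for dg in range(0,40,4): print(dg,min(r for r in res if r[1]==dg))
E
```

```text
0.77 [266. 256. 317. 284.]
0.61 [316. 214. 332. 230.]
mask 169 314 330 216 230
[(np.int64(33), 16, 18, -2, 4), (np.int64(34), 12, 18, -2, 4), (np.int64(36), 16, 21, 0, 0), (np.int64(37), 12, 21, 0, 0), (np.int64(37), 20, 18, -2, 4), (np.int64(38), 24, 18, -2, 4), (np.int64(39), 8, 21, 0, 0), (np.int64(39), 16, 24, 0, 0), (np.int64(39), 20, 21, 0, 0), (np.int64(40), 4, 21, 0, 0), (np.int64(40), 28, 21, 2, 0), (np.int64(43), 12, 21, -2, 4)]
0 (np.int64(45), 0, 24, -2, 0)
4 (np.int64(40), 4, 21, 0, 0)
8 (np.int64(39), 8, 21, 0, 0)
12 (np.int64(34), 12, 18, -2, 4)
16 (np.int64(33), 16, 18, -2, 4)
20 (np.int64(37), 20, 18, -2, 4)
24 (np.int64(38), 24, 18, -2, 4)
28 (np.int64(40), 28, 21, 2, 0)
32 (np.int64(45), 32, 21, 2, 0)
36 (np.int64(50), 36, 21, 2, 0)
```

The fit gives a tilt of about 12–16°, and my arc predicts 13°, so the near side is rising. I'll carry on along the arc.

Call:
{"op": "drive_tool", "data": {
  "plan": [
    [0,0,0,0.0009,0,-0.003,0.4],
    [0,0,0,0.0011,0,-0.003,0.4],
    [0,0,0,0.0014,0,-0.003,0.4],
    [0,0,0,0.0016,0,-0.003,0.4]
  ]
}}

```text
time_s: 7.33
eef_pos: [0.5582, 0.0188, 0.021]
ee_rot: [[0.986, -0.168, -0.009], [-0.168, -0.986, -0.001], [-0.009, 0.002, -1.0]]
wrist_force: [-15.5, 9.5, 6.2]
opening: 0.051
```

Call:
{"op": "drive_tool", "data": {
  "plan": [
    [0,0,0,0.0021,0,-0.003,0.4],
    [0,0,0,0.0024,0,-0.003,0.4]
  ]
}}

```text
time_s: 7.5
eef_pos: [0.5617, 0.018, 0.0271]
ee_rot: [[0.986, -0.168, -0.01], [-0.168, -0.986, -0.001], [-0.01, 0.003, -1.0]]
wrist_force: [-19.9, 7.0, 12.5]
opening: 0.0515
```

```bash
python3 look.py lift2
```

```text
[0.5639 0.018  0.028 ] [-2.9914  1.0563  2.7843] 7.55
```

View pics/lift2.png

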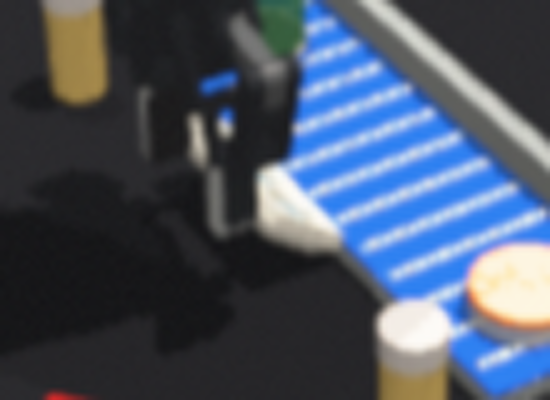

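The crop shows the plate at (300,215) steeply tilted, with its wells' face toward the rack. I'll push forward with less lift.

Call:
{"op": "drive_tool", "data": {
  "plan": [
    [0,0,0,0.003,0,-0.002,0.4],
    [0,0,0,0.003,0,-0.002,0.4]
  ]
}}

```text
time_s: 7.72
eef_pos: [0.5694, 0.017, 0.032]
ee_rot: [[0.986, -0.168, -0.007], [-0.168, -0.986, -0.001], [-0.007, 0.002, -1.0]]
wrist_force: [-19.5, 8.7, 19.3]
opening: 0.0513
```

Call:
{"op": "drive_tool", "data": {
  "plan": [
    [0,0,0,0.003,0,-0.001,0.4],
    [0,0,0,0.003,0,-0.001,0.4]
  ]
}}

```text
time_s: 7.88
eef_pos: [0.5735, 0.0162, 0.0351]
ee_rot: [[0.986, -0.168, -0.01], [-0.168, -0.986, -0.001], [-0.01, 0.003, -1.0]]
wrist_force: [-33.5, 12.8, 42.9]
opening: 0.0514
```

```bash
python3 look.py lift3
```

```text
[0.5743 0.0162 0.0358] [-27.8506   9.3315  38.3076] 7.9333
```

View pics/lift3.png

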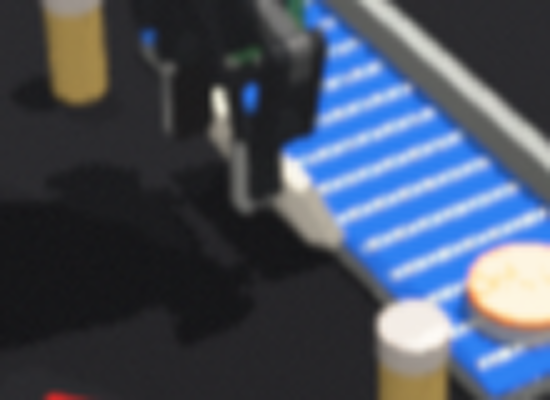

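The force has climbed to -30/+40 N. The fingertips now bear on the plate's upper near side, visible at (300,190), and are pressing down. I'll ease back and lower them so they bear on the bevel or underside instead.

Call:
{"op": "drive_tool", "data": {
  "plan": [
    [0,0,0,-0.003,0,0,0.4],
    [0,0,0,-0.003,0,0.001,0.4],
    [0,0,0,-0.002,0,0.003,0.4],
    [0,0,0,-0.002,0,0.003,0.4],
    [0,0,0,0,0,0.002,0.4]
  ]
}}

```text
time_s: 8.35
eef_pos: [0.5642, 0.0174, 0.0246]
ee_rot: [[0.986, -0.168, -0.009], [-0.168, -0.986, -0.001], [-0.008, 0.003, -1.0]]
wrist_force: [-20.4, 7.5, 15.3]
opening: 0.0515
```

```bash
python3 look.py lift4
```

```text
[0.564  0.0173 0.0241] [-17.4011   6.1484  10.6247] 8.4
```

View pics/lift4.png

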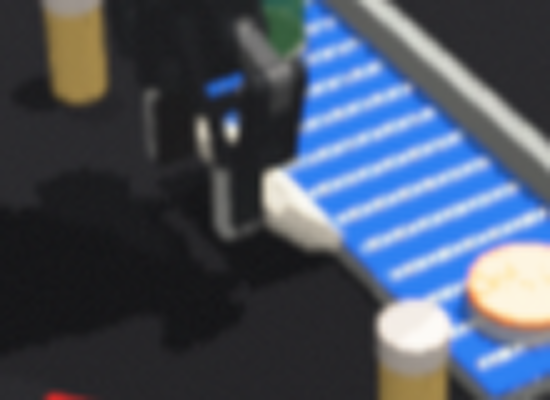

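Here the plate is at about 50°. The ladder geometry puts the rear contact at z≈22 mm, rising to 35 mm at 90°, so the tips need to be lower. I'll go down to about 16 mm, then follow that path (about 19 mm forward, 13 mm up).

Call:
{"op": "drive_tool", "data": {
  "plan": [
    [0,0,0,-0.004,0,0,0.4],
    [0,0,0,-0.003,0,0.003,0.4],
    [0,0,0,0,0,0.003,0.4],
    [0,0,0,0,0,0.003,0.4],
    [0,0,0,0,0,0.003,0.4],
    [0,0,0,0,0,0,0.4]
  ]
}}

```text
time_s: 8.9
eef_pos: [0.5571, 0.0192, 0.0111]
ee_rot: [[0.986, -0.168, -0.01], [-0.168, -0.986, -0.001], [-0.009, 0.002, -1.0]]
wrist_force: [-18.0, 10.8, 6.9]
opening: 0.0511
```

Call:
{"op": "drive_tool", "data": {
  "plan": [
    [0,0,0,0.0025,0,-0.0015,0.4],
    [0,0,0,0.0012,0,-0.0014,0.4],
    [0,0,0,0.0013,0,-0.0014,0.4],
    [0,0,0,0.0014,0,-0.0014,0.4]
  ]
}}

```text
time_s: 9.23
eef_pos: [0.5598, 0.0183, 0.0166]
ee_rot: [[0.986, -0.169, -0.016], [-0.169, -0.986, -0.001], [-0.015, 0.004, -1.0]]
wrist_force: [-32.8, 17.8, 15.9]
opening: 0.0511
```

Call:
{"op": "drive_tool", "data": {
  "plan": [
    [0,0,0,0.0016,0,-0.0014,0.4],
    [0,0,0,0.0018,0,-0.0013,0.4],
    [0,0,0,0.0018,0,-0.0013,0.4]
  ]
}}

```text
time_s: 9.48
eef_pos: [0.5689, 0.0168, 0.0217]
ee_rot: [[0.986, -0.167, -0.009], [-0.167, -0.986, -0.001], [-0.008, 0.003, -1.0]]
wrist_force: [-2.0, 0.3, 0.8]
opening: 0.0511
```

```bash
python3 look.py lift5
```

```text
[0.5729 0.0172 0.0228] [ 0.2433 -0.1645  0.8491] 9.5333
```

View pics/lift5.png

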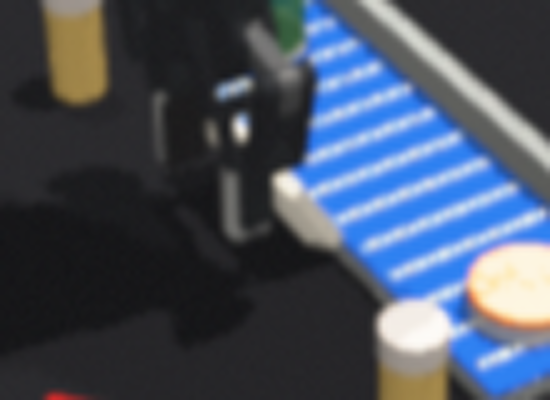

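The plate at (305,215) is now about 70–75° up, with the fingers below its upper edge and almost no force. I'll continue forward.

Call:
{"op": "drive_tool", "data": {
  "plan": [
    [0,0,0,0.002,0,-0.001,0.4],
    [0,0,0,0.002,0,-0.001,0.4],
    [0,0,0,0.002,0,-0.001,0.4]
  ]
}}

```text
time_s: 9.78
eef_pos: [0.5811, 0.0162, 0.0261]
ee_rot: [[0.986, -0.167, 0.001], [-0.167, -0.986, 0.0], [0.001, -0.0, -1.0]]
wrist_force: [-0.8, 0.4, -0.2]
opening: 0.0513
```

Call:
{"op": "drive_tool", "data": {
  "plan": [
    [0,0,0,0.0025,0,-0.001,0.4],
    [0,0,0,0.0025,0,-0.001,0.4],
    [0,0,0,0.0025,0,-0.001,0.4]
  ]
}}

```text
time_s: 10.03
eef_pos: [0.588, 0.0148, 0.0291]
ee_rot: [[0.986, -0.167, 0.0], [-0.167, -0.986, 0.0], [0.0, -0.0, -1.0]]
wrist_force: [0.1, 0.5, -0.7]
opening: 0.0512
```

Call:
{"op": "drive_tool", "data": {
  "plan": [
    [0,0,0,0.003,0,0,0.4],
    [0,0,0,0.003,0,0,0.4],
    [0,0,0,0.003,0,0,0.4],
    [0,0,0,0,0,0,0.4]
  ]
}}

```text
time_s: 10.37
eef_pos: [0.5971, 0.0133, 0.0289]
ee_rot: [[0.986, -0.167, 0.0], [-0.167, -0.986, -0.0], [0.0, -0.0, -1.0]]
wrist_force: [0.4, 0.1, 0.2]
opening: 0.0515
```

```bash
python3 look.py lift6; python3 - <<'E'
from fit import *
for d in env.outline_of('side','spot_plate'): print(d['conf'],np.round(d['bbox']),d['mask'].sum())
E
```

```text
[0.5967 0.0133 0.0289] [-0.2828  0.0367 -0.7728] 10.4167
0.85 [315. 201. 349. 227.] 383
0.69 [296. 174. 402. 261.] 2703
0.59 [227. 195. 257. 226.] 531
0.59 [267. 258. 315. 282.] 788
```

View pics/lift6.png

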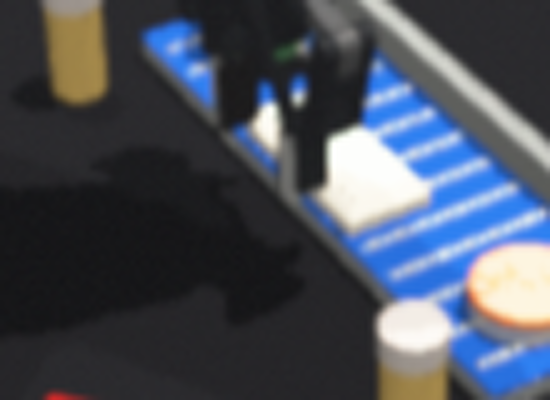

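It has flipped. The plate lies wells down on the deck at (360,190), with the tips hovering over its near side. I'll back off, lower the tips to about 15 mm and push it on.

Call:
{"op": "drive_tool", "data": {
  "plan": [
    [0,0,0,-0.009,0,0,0.4],
    [0,0,0,-0.009,0,0,0.4],
    [0,0,0,-0.009,0,0,0.4],
    [0,0,0,0,0,0.006,0.4],
    [0,0,0,0,0,0.006,0.4],
    [0,0,0,0,0,0.005,0.4],
    [0,0,0,0,0,0,0.4]
  ]
}}

```text
time_s: 11.05
eef_pos: [0.5691, 0.0178, 0.0107]
ee_rot: [[0.986, -0.167, -0.002], [-0.167, -0.986, -0.001], [-0.002, 0.001, -1.0]]
wrist_force: [-0.6, -0.5, -0.2]
opening: 0.0511
```

Call:
{"op": "drive_tool", "data": {
  "plan": [
    [0,0,0,0.006,0,0,0.4],
    [0,0,0,0.006,0,0,0.4],
    [0,0,0,0.006,0,0,0.4],
    [0,0,0,0.006,0,0,0.4],
    [0,0,0,0.006,0,0,0.4],
    [0,0,0,0.006,0,0,0.4],
    [0,0,0,0.006,0,0,0.4],
    [0,0,0,0.006,0,0,0.4],
    [0,0,0,0.006,0,0,0.4],
    [0,0,0,0.004,0,0,0.4]
  ]
}}

```text
time_s: 11.88
eef_pos: [0.6278, 0.0081, 0.012]
ee_rot: [[0.986, -0.167, 0.0], [-0.167, -0.986, 0.0], [0.0, -0.0, -1.0]]
wrist_force: [0.0, 0.2, 1.3]
opening: 0.0513
```

Call:
{"op": "drive_tool", "data": {
  "plan": [
    [0,0,0,0.003,0,0,0.4],
    [0,0,0,0.003,0,0,0.4],
    [0,0,0,0.002,0,0,0.4],
    [0,0,0,0,0,0,0.4]
  ]
}}

```text
time_s: 12.22
eef_pos: [0.6352, 0.0068, 0.012]
ee_rot: [[0.986, -0.167, 0.0], [-0.167, -0.986, -0.0], [0.0, -0.0, -1.0]]
wrist_force: [0.3, -0.6, 0.5]
opening: 0.0515
```

Call:
{"op": "drive_tool", "data": {
  "plan": [
    [0,0,0,0.002,0,0,0.4],
    [0,0,0,0.002,0,0,0.4],
    [0,0,0,0.001,0,0,0.4],
    [0,0,0,0,0,0,0.4]
  ]
}}

```text
time_s: 12.55
eef_pos: [0.64, 0.006, 0.012]
ee_rot: [[0.986, -0.167, 0.0], [-0.167, -0.986, 0.0], [0.0, -0.0, -1.0]]
wrist_force: [0.5, -1.2, 0.4]
opening: 0.051
```

Call:
{"op": "drive_tool", "data": {
  "plan": [
    [0,0,0,0.001,0,0,0.4],
    [0,0,0,0.001,0,0,0.4],
    [0,0,0,0,0,0,0.4]
  ]
}}

```text
time_s: 12.8
eef_pos: [0.6419, 0.0057, 0.012]
ee_rot: [[0.986, -0.167, 0.0], [-0.167, -0.986, -0.0], [0.0, -0.0, -1.0]]
wrist_force: [-1.1, -0.1, 0.8]
opening: 0.0512
```

Call:
{"op": "drive_tool", "data": {
  "plan": [
    [0,0,0,0.001,0,0,0.4],
    [0,0,0,0.001,0,0,0.4],
    [0,0,0,0,0,0,0.4]
  ]
}}

```text
time_s: 13.05
eef_pos: [0.6434, 0.0053, 0.0119]
ee_rot: [[0.986, -0.167, -0.001], [-0.167, -0.986, -0.0], [-0.001, 0.0, -1.0]]
wrist_force: [-3.1, 0.2, 1.0]
opening: 0.0515
```

Contact with the rail is starting, so I'll press a little further to seat it flush.

Call:
{"op": "drive_tool", "data": {
  "plan": [
    [0,0,0,0.001,0,0,0.4],
    [0,0,0,0.001,0,0,0.4],
    [0,0,0,0,0,0,0.4]
  ]
}}

```text
time_s: 13.3
eef_pos: [0.6434, 0.005, 0.0115]
ee_rot: [[0.986, -0.168, -0.004], [-0.168, -0.986, -0.0], [-0.004, 0.001, -1.0]]
wrist_force: [-8.6, 3.6, 5.0]
opening: 0.0511
```

Call:
{"op": "drive_tool", "data": {
  "plan": [
    [0,0,0,-0.006,0,0,0.4],
    [0,0,0,-0.01,0,0,0.4],
    [0,0,0,-0.01,0,0,0.4],
    [0,0,0,0,0,-0.035,0.4],
    [0,0,0,0,0,-0.035,0.4],
    [0,0,0,-0.03,0,-0.02,0.4],
    [0,0,0,-0.035,0,-0.015,0.4],
    [0,0,0,-0.035,0,-0.015,0.4],
    [0,0,0,-0.035,0,0,0.4],
    [0,0,0,-0.03,0,0,0.4]
  ]
}}

```text
time_s: 14.13
eef_pos: [0.4553, 0.037, 0.1328]
ee_rot: [[0.986, -0.167, 0.002], [-0.167, -0.986, 0.001], [0.002, -0.002, -1.0]]
wrist_force: [-1.4, 0.4, 0.4]
opening: 0.0514
```

```bash
python3 - <<'E'
from fit import *
a=snap('top'); b=snap('side')
q=w2px('top',[[.65,0,.012]])[0].astype(int); p=w2px('side',[[.65,0,.012]])[0].astype(int)
f=lambda im,p,s:cv2.resize(im[p[1]-s*3//4:p[1]+s*3//4,p[0]-s:p[0]+s],(400,300),interpolation=cv2.INTER_CUBIC)
cv2.imwrite('pics/fin.png',np.vstack([f(a,q,80),f(b,p,70)])[:,:,::-1])
for d in env.outline_of('top','spot_plate'):
    m=d['mask']; ys,xs=m.nonzero(); P=px2w('top',np.c_[xs,ys],.019)
    R=np.c_[(P-e)@X,(P-e)@Y]*1000; r=cv2.minAreaRect(R.astype(np.float32)); print(d['conf'],np.round(d['bbox']),r)
E
```

```text
0.88 [279. 188. 323. 209.] ((67.24654388427734, 11.895511627197266), (89.60027313232422, 45.34843826293945), 89.74365234375)
0.88 [312. 283. 357. 314.] ((-140.94107055664062, -102.8714370727539), (44.36552429199219, 92.1182632446289), 37.3601188659668)
0.49 [345. 207. 364. 227.] ((43.485618591308594, -111.73358154296875), (46.73253631591797, 45.794677734375), 10.279860496520996)
```

View pics/fin.png

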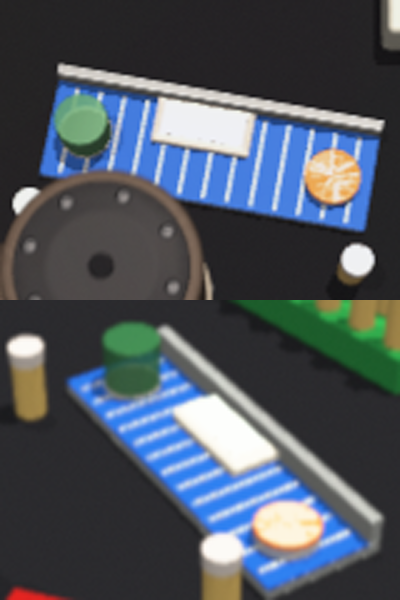

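The plate lies wells down and flush with the rail at (203,125), and the beaker, dish and vials stand where they were. I'll hand it in.

```bash
python3 -c "
from rig import env
print(env.close_job())"
```

```text
the job is handed in; nothing more can be done
None
```

The white plate is on the rack, wells down and against the back rail, and I handed the job in at about 14 s of the 64 s. Handing in gives no verdict.

I pushed it to the rack's front edge with half-open fingers and raised its near side by friction. It flipped over onto the deck, and I then pushed it to the rail until the wrist force rose to about 9 N.

- **Tipping:** it jammed once at about 60°, with wrist forces up to about 55 N. I lowered the fingertips and carried on. The side views showed it well past 45° at the edge.
- **Final position:** in the last top view its centre is about 22.8 mm from the rail face, allowed 18–26 mm. It is about 0.3° off parallel and 12 mm from the rack's middle.
- **Disagreement:** the finger stop position puts the centre at about 21 mm (touching). The 2 mm difference is within the calibration.
- **Other things:** the beaker, dish and vials look undisturbed by eye in the last pictures. I did not re-measure them, and did not re-check the spatula, wash bottle or pen, which the arm only passed clear of. The plate's height was also judged by eye.

I viewed 11 pictures, one over the budget of 10.

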